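# Sort grinding wheels by size into their rows and bar the rack

## Robot

A 6-joint arm with a two-finger parallel gripper is mounted at the origin on the work surface. World frame = base frame: x ahead of the robot, y to its left, z up, the work surface at z = 0. Lengths are in m, angles in rad, forces in N, time in s.
With the tool pointing down it reaches from about 0.35 to 0.85 m from the base axis. Payload 8.1 kg.
Tool frame: the origin (TCP) lies at the very end of the fingers, on their centre line; the grasp point (between the pads) lies 19 mm behind it; z points along the fingers, y is the line along which they close (so a half turn about z gives the same grasp; the last joint's range is limited). The gripper opens to 93 mm and grips with 3 to 60 N. Pads are 15 mm wide; open, the fingers measure 128 mm over their backs; the gripper's body (75 mm by 188 mm) begins 65 mm behind the grasp point.
Start: joints at [1.226, 0.13, 1.488, -0, 1.523, -0.085], TCP at [0.154, 0.58, 0.219] pointing down, gripper open.
Joint ranges: [-2.96, 2.96], [-0.89, 2.26], [0.02, 2.5], [-1.34, 4.48], [0, 2.73], [-2.66, 2.66]. Speed limits (rad/s): [2.39, 2.39, 2.79, 3.14, 3.14, 3.14].

## Interface

Orientations are given as a rotation vector (axis times angle).
In Python, from plant import robot, imaging gives the robot as it stands.
- The arm moves only by the tool jog_arm, never from a script. Its argument "rows" is a list of rows, each a list of 2 entries, a list of its own where there are three numbers: the shift along the tool's x, y, z each as a share of 0.2 m, from -1 to 1, then the turn, a rotation vector about the tool's x, y, z each as a share of pi/2 rad, from -1 to 1. A call has 1 to 5 rows; each row is the pose to reach, as a shift and turn from the pose commanded when the call began, along the tool's axes at that moment; what a row does not reach only later rows make up. A row lasts 1/10 s, in which the tool goes at most 50 mm and 8.59 degrees, less where a joint would pass 70% of its speed; a pose out of reach is approached as far as the arm can. A call with a number of a shift or a turn outside -1 to 1 is refused whole. A call with a gripper value outside its range is refused whole. "hand" is the closure, from -1 (fully open) to 1 (shut), set as the call begins (left out, the last holds). The fingers move at their own pace and stop on an object; "squeeze" is the grip in N (left out, the last holds). Time passes only in rows, so rows that repeat a pose let the fingers close. It gives the time, the measured TCP pose, the force, the opening and the grip force at its end, in the units of the state.
- robot.read_state(): the state, without advancing time (a new reading comes with each control period).
- imaging.read_camera(name): name is "side" or "top" or "wrist"; returns a dict with "frame" (384x512x3 uint8, red, green, blue), "vertical_fov" (degrees; the focal length in pixels is half the picture's height over the tangent of half this angle, whatever the lens; pixels are square), "cx", "cy" (the principal point, pixels), "R" (3x3) and "t" (3): a world point X has camera coordinates R X + t. Camera axes: x right, y down, z forward; pixel columns grow to the right and rows downward; lengths in m; the calibration is good to about 2 mm. A picture is of the moment at which its call begins. There is no depth.
- robot.close_job(): hands the job in; it is judged then, once.
The state is a dict: "t": time; "q": joint angles; "dq": joint speeds; "joint_torque": joint torques, N m; "tool_pos": TCP position; "orientation": TCP orientation; "force": force on the tool from outside, world axes, zero at the start; "wrist_torque": the same for the moment, N m; "opening": finger opening in m; "gripper_force": force on a finger pad.
Only numpy, scipy, OpenCV 4.12 (cv2) and the standard library are available. Lean on these libraries where they do the work, as an engineer would, in place of code of your own. Each camera call takes 0.05 s, during which the arm holds its last target. There are 200 camera calls.

## Task

Put the three loose grinding wheels away in the rack by size, sliding them flat along the bench without lifting or tipping them: the two smaller ones into the narrower row, the larger one into the wider row in front of the large wheel already there, all fully inside. Then slide the retaining bar all the way across both mouths, home in its keeper, so that nothing can slide out. Leave the mallet, the chisel and the stone offcut where they are.

Things in the scene. Friction and masses are not known exactly. Their poses are not given: they have to be found in the camera images.
- wheel_a: Grey abrasive grinding wheel lying flat on the bench, 86 mm in diameter and 35 mm thick, with a 42 mm steel hub disc in the middle of its top. Origin: centre of its underside; z up. Its yaw means nothing. Too wide for the gripper to grasp: it is slid by pushing its rim. One of the two small wheels.
- wheel_b: Grey abrasive grinding wheel lying flat on the bench, 86 mm in diameter and 35 mm thick, with a 42 mm steel hub disc in the middle of its top. Origin: centre of its underside; z up. Its yaw means nothing. Too wide for the gripper to grasp: it is slid by pushing its rim. The other small wheel.
- wheel_c: Grey abrasive grinding wheel lying flat on the bench, 106 mm in diameter and 35 mm thick, with a 42 mm steel hub disc in the middle of its top. Origin: centre of its underside; z up. Its yaw means nothing. Too wide for the gripper to grasp: it is slid by pushing its rim. The loose large wheel.
- wheel_stock: Grey abrasive grinding wheel lying flat on the bench, 106 mm in diameter and 35 mm thick, with a 42 mm steel hub disc in the middle of its top. Origin: centre of its underside; z up. Its yaw means nothing. Too wide for the gripper to grasp: it is slid by pushing its rim. The large wheel that already lies in the wider row; it may be pushed back along its row.
- row_small: Plywood row fixed to the bench, 128 by 245 mm, walls 40 mm high, floor is the bench, open mouth. Lane 98 mm wide and 190 mm deep inside, for two 86 mm wheels one behind the other. Origin: bench level, middle of the mouth; y points along the lane to its back, x across. The rows touch side by side, mouths in line; which is on which side varies.
- row_large: Plywood row fixed to the bench, 128 by 245 mm, walls 40 mm high, floor is the bench, open mouth. Lane 118 mm wide and 230 mm deep inside, for two 106 mm wheels one behind the other. Origin: bench level, middle of the mouth; y points along the lane to its back, x across. The rows touch side by side, mouths in line; which is on which side varies.
- rack: Fixed track and keeper of the retaining bar. Origin: bench level, on the line of the mouths, where the two rows meet (they reach 128 mm either way along its x); y points into the rows. The bar runs along x at y = -13 mm, in front of the mouths. Track: x = +132 to +332 mm, 38 mm high; keeper: x = -128 to -150 mm, 40 mm high.
- bar (a joint): Travel of the retaining bar along the rack's -x, in m: 0 = fully drawn back (mouths clear), 0.278 = at its stop, home in the keeper. It starts between 0 and 0.012 and slides with about 2 N.
- bar_handle (a point): Point 60 mm above the bench on the axis of the bar's upright handle: a steel stem, 18 mm in diameter, from 30 to 84 mm above the bench, with a black ball of 23 mm on top. The bar under it (12 mm wide, top at 30 mm) reaches 25 mm ahead (to the keeper) and 275 mm behind. From 45 to 85 mm above the bench nothing else is in the way of pushing the stem from behind.
- mallet: Bystander: round wooden carver's mallet standing on its head, 120 mm in diameter and 245 mm high. Origin: centre of its underside.
- chisel: Bystander: flat steel stone chisel lying on the bench, about 205 mm long along its x, up to 34 mm wide, 16 mm high. Origin: on the bench, under its middle.
- offcut: Bystander: stepped limestone offcut, 120 by 100 mm and 90 mm high. Origin: centre of its underside.
Mind the look-alikes: they are no part of the job. Leave any pink or yellow look-alike of the wheel_b alone. What is shaped like the wheel_a but pink is not meant.

How it is judged:
By the outcome, as a careful person would: the job done as asked, in the order asked, and still so for the second after the job is handed in, with the robot touching nothing.
It also fails if it takes over 72 s, if anything falls off the work surface, if the arm or the gripper's body presses on something with over 40 N, if the wrist force passes 120 N, or if a joint passes its speed limit or range.

## Working session

There is one attempt and no reset: what is moved stays moved. The work goes in short steps, Python scripts to look and compute and a tool call to move; the robot and the scene stay as the last step left them, time stands still between calls to the robot, and variables do not carry over. Pictures are saved under pics/ and viewed, at most 10 in all, crops included, and the job is handed in when it is done.

Besides the shell and the picture viewer there is one more tool, called after ">>>" as name([rows], argument=value, ...), one row to a line, values as JSON. jog_arm: Moves the arm, as the interface text tells. Its arguments: {"type":"object","properties":{"rows":{"type":"array"},"hand":{"type":"number"},"squeeze":{"type":"number"}},"required":["rows"]}

```bash
mkdir -p pics; ls; cat > h.py <<'E'
import numpy as np, cv2
from plant import robot, imaging
def cam(n):
    d=imaging.read_camera(n); f=192/np.tan(np.radians(d["vertical_fov"])/2)
    d["f"]=f; d["R"]=np.array(d["R"]); d["t"]=np.array(d["t"]); return d
def ray(d,u,v,z):
    r=d["R"].T@np.array([(u-d["cx"])/d["f"],(v-d["cy"])/d["f"],1]); c=-d["R"].T@d["t"]
    return c+r*(z-c[2])/r[2]
def proj(d,X):
    p=d["R"]@np.array(X)+d["t"]; return d["f"]*p[:2]/p[2]+[d["cx"],d["cy"]]
def save(d,name,crop=None,s=1.5):
    im=d["frame"][:,:,::-1]
    if crop: x0,x1,y0,y1=crop; im=im[y0:y1,x0:x1]
    cv2.imwrite("pics/"+name,cv2.resize(im,None,fx=s,fy=s,interpolation=cv2.INTER_CUBIC))
E
python3 - <<'E'
from h import *
d=cam("top"); save(d,"top0.png")
e=cam("side"); save(e,"side0.png")
for x in (d,e): print(x["vertical_fov"],x["cx"],x["cy"],-x["R"].T@x["t"],x["R"].round(3).tolist())
np.save("top0.npy",d["frame"]); print(robot.read_state())
E
```

```text
pics
46.05767054123325 256.18099739949247 186.45933379977603 [ 0.26128722 -0.04386039  1.4401132 ] [[0.038, -0.999, -0.003], [-0.975, -0.036, -0.218], [0.218, 0.011, -0.976]]
53.15169105279457 253.66033801381548 191.4964111612568 [ 0.05935992 -0.94432233  1.14791745] [[0.878, -0.478, -0.006], [-0.349, -0.633, -0.691], [0.326, 0.609, -0.723]]
{'t': 0.1, 'q': array([ 1.22557652e+00,  1.31064783e-01,  1.48918111e+00, -7.85318830e-06,
        1.52297676e+00, -8.53601708e-02]), 'dq': array([ 2.67657672e-04, -3.66028244e-03,  2.60443251e-05,  1.85066435e-04,
       -2.65431817e-04, -6.77895529e-04]), 'joint_torque': array([ 7.19851923e-04, -5.61341000e+01, -4.93094623e+01,  7.69186509e-02,
        2.92360398e-02, -9.15264332e-05]), 'tool_pos': array([0.15395231, 0.5793862 , 0.2176989 ]), 'orientation': array([-4.06994195e-01, -3.11477354e+00,  2.50365752e-03]), 'force': array([-0.18080739,  0.52386589,  0.17837415]), 'wrist_torque': array([-0.00437944, -0.00201389, -0.03030066]), 'gripper_force': 0.0, 'opening': 0.09332911270669343}
```

View pics/top0.png

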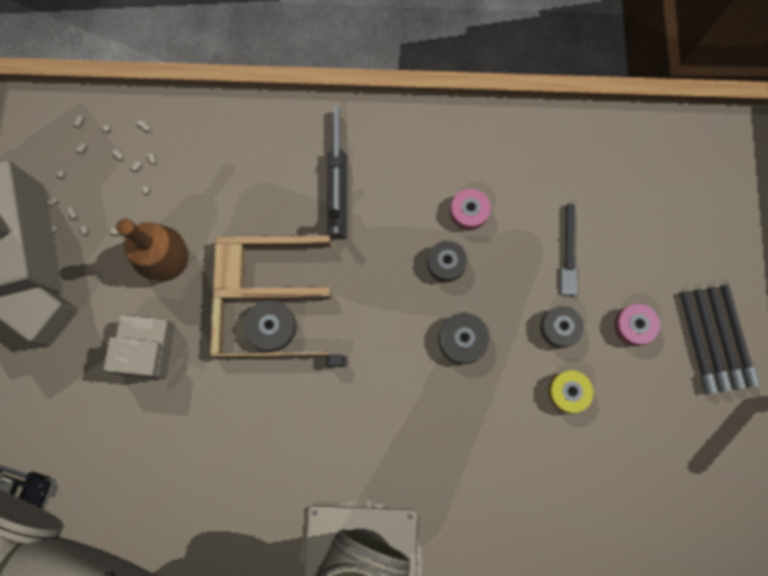

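View pics/side0.png

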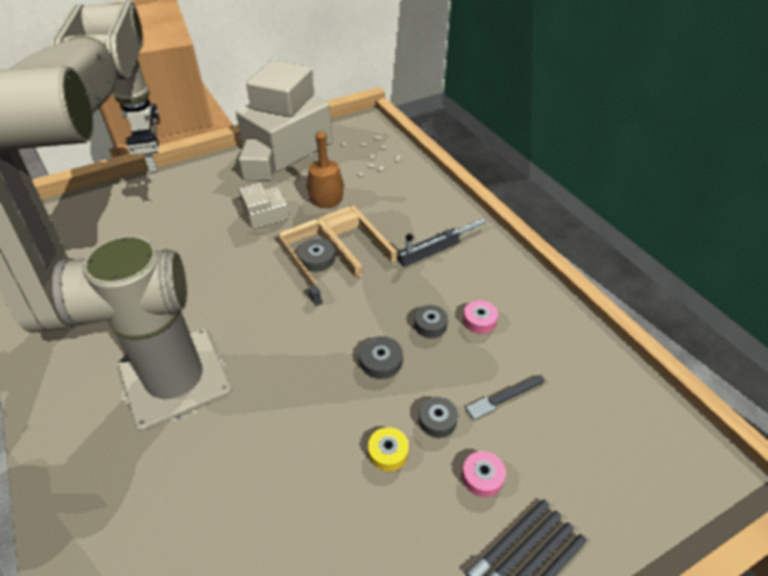

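The top view (1.5x pixels) shows grey small wheels at (447,260) and (563,326), the large one at (464,337), and stock at (269,325) in the lower, wider row. The rows open to the right. The bar and its ball are at (335,215), and the keeper is at (336,360).
Look-alikes: pink at (470,208) and (640,323), yellow at (572,391). By the description (grey, dark) I choose (447,260), (563,326) and (464,337).

```bash
cat > m.py <<'E'
from h import *
def wheels(d,seeds=None):
    # hub centres: light-grey blobs (42 mm) enclosed in dark discs
    im=d["frame"]; g=im.max(2).astype(int); sat=(im.max(2).astype(int)-im.min(2))
    out=[]
    for (u,v) in seeds:
        x0,y0=int(u)-16,int(v)-16; sub=g[y0:y0+33,x0:x0+33]
        # dark outer disc
        m=((sub<75)).astype(np.uint8)
        c,_=cv2.findContours(m,cv2.RETR_EXTERNAL,cv2.CHAIN_APPROX_NONE); c=max(c,key=cv2.contourArea)
        fill=np.zeros_like(m); cv2.drawContours(fill,[cv2.convexHull(c)],-1,1,-1)
        fill=cv2.erode(fill,np.ones((3,3)),iterations=3)
        h=((sub>=85)&(fill>0)).astype(np.uint8)
        hc,_=cv2.findContours(h,cv2.RETR_EXTERNAL,cv2.CHAIN_APPROX_NONE); hc=max(hc,key=cv2.contourArea)
        (a,b),ax,_=cv2.fitEllipse(cv2.convexHull(hc)) if len(cv2.convexHull(hc))>4 else (hc.mean((0,1)),(0,0),0)
        p=ray(d,a+x0,b+y0,.035)
        out.append((p[:2].round(4),np.round(ax,1),(round(a+x0,1),round(b+y0,1)),cv2.contourArea(cv2.convexHull(c))))
    return out
E
python3 - <<'E'
from m import *
d=cam("top")
for w in wheels(d,[(298,174),(375,218),(309,225),(179,216)]): print(w)
im=d["frame"]; hsv=cv2.cvtColor(im,cv2.COLOR_RGB2HSV)
m=cv2.inRange(hsv,(8,85,110),(28,255,255))
m[:100]=0; m[260:]=0; m[:,:140]=0; m[:,240:]=0
c,_=cv2.findContours(m,cv2.RETR_EXTERNAL,cv2.CHAIN_APPROX_NONE); 
for k in c:
    if cv2.contourArea(k)>20: print(cv2.contourArea(k),cv2.boundingRect(k))
for u in (196,204,210,214,217,219,220,221): print(u,np.flatnonzero(m[:,u]))
for v in (159,160,161,194,195,196,236,237): print(v,np.flatnonzero(m[v])[[0,-1]] if m[v].any() else 0)
save(d,"crop1.png",(140,400,60,260),3)
E
```

```text
Traceback (most recent call last):
  File "m.py", line 14, in wheels
    hc,_=cv2.findContours(h,cv2.RETR_EXTERNAL,cv2.CHAIN_APPROX_NONE); hc=max(hc,key=cv2.contourArea)
                                                                         ~~~^^^^^^^^^^^^^^^^^^^^^^^^
ValueError: max() iterable argument is empty
```

```bash
python3 - <<'E'
from m import *
d=cam("top"); np.save("top1.npy",d["frame"]); g=d["frame"].max(2)
print(g[174,278:320]);print(g[225,285:335]);print(g[218,355:396]);print(g[216,158:204])
im=d["frame"]; hsv=cv2.cvtColor(im,cv2.COLOR_RGB2HSV)
m=cv2.inRange(hsv,(8,85,110),(28,255,255))
m[:100]=0; m[260:]=0; m[:,:140]=0; m[:,240:]=0
for u in (196,204,210,214,217,219,220,221): print(u,np.flatnonzero(m[:,u]))
for v in (159,160,161,194,195,196,235,236,237): print(v,np.flatnonzero(m[v])[[0,-1]] if m[v].any() else 0)
save(d,"crop1.png",(140,400,60,260),3)
E
```

```text
[ 73  74  73  73  72  70  62  61  70  73  74  73  73  82 103 121 116  90
  59  41  36  41  60  91 119 123 109  87  76  74  74  75  83  99 116 123
 129 128 127 127 128 128]
[ 82  82  81  82  82  79  71  63  66  75  79  80  77  75  76  75  76  87
 108 124 119  92  55  36  31  34  38  61  99 126 128 110  85  77  76  76
  77  77  77  78  84  99 114 122 126 127 125 127 126 126]
[ 81  80  81  79  69  52  45  57  74  81  82  81  83  87 107 133 141 126
  92  57  41  39  44  66 103 134 138 123  97  87  85  87  87  97 115 130
 135 136 136 137 134]
[ 82  82  84  83  80  80  79  78  80  79  77  78  79  83 105 132 139 117
  74  42  32  34  34  49  84 122 135 124  97  82  79  80  79  80  81  81
  80  75  71  82 100 115 122 128 135 137]
196 [158 159 160 161 192 193 194 195 196 197 236]
204 [158 159 160 161 192 193 194 195 196 236]
210 [158 159 160 161 192 193 194 195 196]
214 [158 159 160 161 192 193 194 195 196 235]
217 [157 158 159 160 161 192 193 194 195 235]
219 [158 159 160]
220 []
221 []
159 [145 219]
160 [145 219]
161 [144 218]
194 [142 218]
195 [142 218]
196 [142 214]
235 [141 217]
236 [141 212]
237 0
```

View pics/crop1.png

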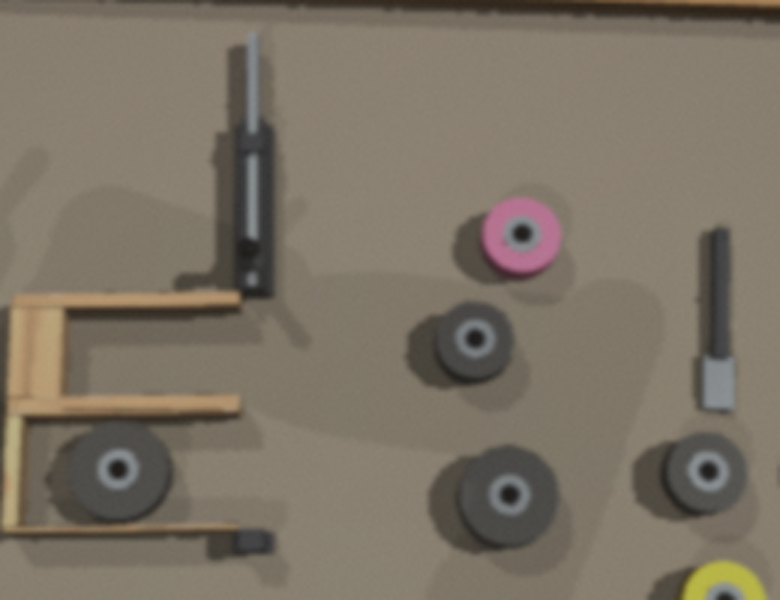

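The crop confirms the dark grey wheels at crop (475,341), (707,472) and (508,495). The pink at (522,236) and the yellow at (723,590) get left. Next I compute positions.

```bash
cat > m.py <<'E'
from h import *
def hub(d,u,v,z=.035,thr=97):
    g=d["frame"].max(2); sat=d["frame"].max(2).astype(int)-d["frame"].min(2)
    best=None
    m=np.zeros(g.shape,np.uint8); cv2.circle(m,(int(round(u)),int(round(v))),9,1,-1)
    mm=((g>thr)&(m>0)).astype(np.uint8)
    c,_=cv2.findContours(mm,cv2.RETR_EXTERNAL,cv2.CHAIN_APPROX_NONE)
    h=cv2.convexHull(np.vstack([k for k in c if len(k)>3])); (a,b),r=cv2.minEnclosingCircle(h)
    M=cv2.moments(h); a,b=M["m10"]/M["m00"],M["m01"]/M["m00"]
    return ray(d,a,b,z)[:2].round(4),(round(a,1),round(b,1)),round(2*r*1.4/d["f"]*1000)
E
python3 - <<'E'
from m import *
d=cam("top"); e=cam("side")
for s in [(298,174),(375,218),(309,225),(179,216)]: print(hub(d,*s))
print("side")
for s in [(287.5,211.5),(292,275.5),(253.5,235.5),(211,167)]: print(hub(e,*s))
for n,u,v in [("smallouter out",219.5,157.5),("in",219.5,161.5),("mid small",219.5,191.5),("mid large",218.5,196.5),("large out",218,237),("back tl",145,158),("back bl",141.5,237)]:
    print(n,ray(d,u-0,v,.04)[:2].round(4))
for z in (.084,.09,.095): print("ball",ray(d,140+247/3,60+247/3,z).round(4), ray(e,409/1.5,238/1.5,z).round(4))
save(e,"side1.png",(150,350,120,270),4)
E
```

```text
(array([ 0.6266, -0.1605]), (298.0, 172.2), 41)
(array([ 0.492 , -0.4068]), (375.7, 216.5), 45)
(array([ 0.4593, -0.1991]), (309.4, 224.4), 43)
(array([0.4714, 0.2113]), (178.8, 215.8), 45)
side
(array([ 0.6326, -0.161 ]), (289.1, 210.4), 59)
(array([ 0.4878, -0.4088]), (292.0, 276.0), 66)
(array([ 0.4583, -0.1974]), (253.6, 234.6), 50)
(array([0.4721, 0.212 ]), (210.8, 166.3), 66)
smallouter out [0.6648 0.0935]
in [0.6514 0.0928]
mid small [0.5529 0.0874]
mid large [0.5367 0.0896]
large out [0.4088 0.084 ]
back tl [0.6543 0.3335]
back bl [0.4    0.3211]
ball [0.702  0.0831 0.084 ] [0.6994 0.079  0.084 ]
ball [0.7    0.0825 0.09  ] [0.6958 0.0732 0.09  ]
ball [0.6984 0.082  0.095 ] [0.6928 0.0684 0.095 ]
```

View pics/side1.png

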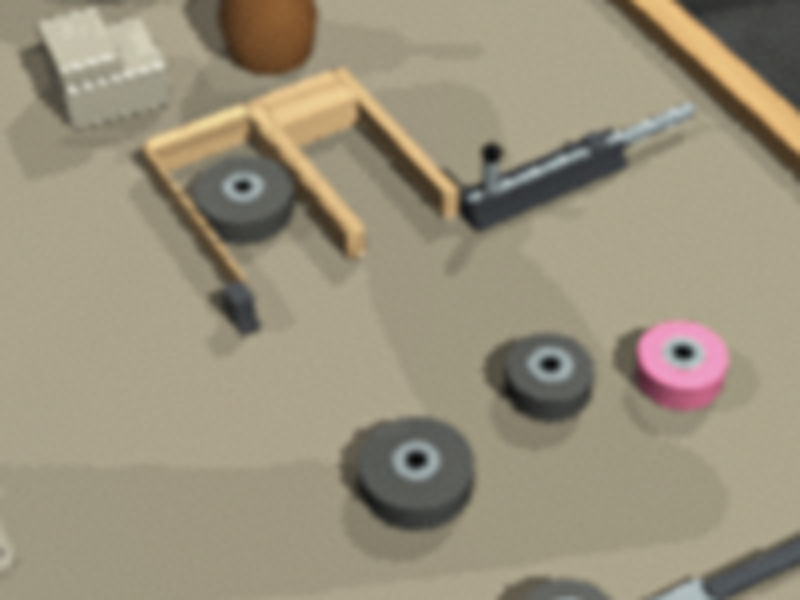

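>>> jog_arm([
  [[-0.67, -0.673, 0], [0, 0, 0.162]],
  [[-0.67, -0.673, 0], [0, 0, 0.162]],
  [[-0.67, -0.673, 0], [0, 0, 0.162]],
  [[-0.67, -0.673, 0], [0, 0, 0.162]],
], hand=0)

```text
t: 0.7
tool_pos: [0.2498, 0.4133, 0.2185]
orientation: [0.799, 3.038, -0.0]
force: [0.6, -0.4, 0.3]
opening: 0.0653
gripper_force: 0.0
```

>>> jog_arm([
  [[-0.82, -0.482, 0], [0, 0, 0.162]],
  [[-0.82, -0.482, 0], [0, 0, 0.162]],
  [[-0.82, -0.482, 0], [0, 0, 0.162]],
  [[-0.82, -0.482, 0], [0, 0, 0.162]],
])

```text
t: 1.1
tool_pos: [0.3452, 0.2486, 0.2189]
orientation: [1.179, 2.911, 0.001]
force: [0.8, 0.2, 0.2]
opening: 0.0466
gripper_force: 0.0
```

```bash
cat >> h.py <<'E'
from scipy.spatial.transform import Rotation as Ro
def plan(p,yaw=2.2,s=None):
    s=s or robot.read_state(); R=Ro.from_rotvec(s["orientation"])
    y=np.radians(yaw); T=np.array([[-np.sin(y),np.cos(y),0],[np.cos(y),np.sin(y),0],[0,0,-1]]).T
    print("t",round(s["t"],2),"pos",s["tool_pos"].round(4),"F",np.round(s["force"],1),"open",round(s["opening"],4))
    print("shift",(R.inv().apply(np.array(p)-s["tool_pos"])/.2).round(3),"turn",((R.inv()*Ro.from_matrix(T)).as_rotvec()/(np.pi/2)).round(3))
O=np.array([.5368,.0860]); ex=np.array([.9993,.0384]); ey=np.array([-.0384,.9993])
def rk(x,y,z): return [*(O+x*ex+y*ey),z]
def tork(p): p=np.array(p[:2])-O; return (p@ex).round(4),(p@ey).round(4)
E
python3 - <<'E'
from h import *
plan([.628,-.24,.20])
for p in [(.629,-.1607),(.49,-.4078),(.459,-.198),(.4717,.2116)]: print(tork(p))
E
```

```text
t 1.1 pos [0.3452 0.2486 0.2189] F [0.8 0.2 0.2] open 0.0466
shift [-2.715 -0.771  0.096] turn [0.001 0.    0.486]
(np.float64(0.0827), np.float64(-0.2501))
(np.float64(-0.0657), np.float64(-0.4917))
(np.float64(-0.0887), np.float64(-0.2808))
(np.float64(-0.0602), np.float64(0.128))
```

>>> jog_arm([
  [[-0.91, -0.26, 0], [0, 0, 0.162]],
  [[-0.91, -0.26, 0], [0, 0, 0.162]],
  [[-0.91, -0.26, 0], [0, 0, 0.162]],
  [[-0.91, -0.26, 0], [0, 0, 0.162]],
])

```text
t: 1.5
tool_pos: [0.44, 0.0843, 0.2189]
orientation: [1.539, 2.737, 0.0]
force: [0.9, 0.1, -0.3]
opening: 0.0463
gripper_force: 0.0
```

>>> jog_arm([
  [[-0.95, -0.02, 0], [0, 0, 0.162]],
  [[-0.95, -0.02, 0], [0, 0, 0.162]],
  [[-0.95, -0.02, 0], [0, 0, 0.162]],
  [[-0.95, -0.02, 0], [0, 0, 0.162]],
])

```text
t: 1.9
tool_pos: [0.5354, -0.0801, 0.2186]
orientation: [1.875, 2.52, -0.0]
force: [0.1, 0.2, -0.4]
opening: 0.0466
gripper_force: 0.0
```

```bash
python3 - <<'E'
from h import *
plan([.626,-.245,.10])
E
```

```text
t 1.9 pos [ 0.5354 -0.0801  0.2186] F [ 0.1  0.2 -0.4] open 0.0466
shift [-0.919  0.196  0.593] turn [0.    0.    0.161]
```

>>> jog_arm([
  [[-0.92, 0.196, 0.59], [0, 0, 0.161]],
  [[-0.92, 0.196, 0.59], [0, 0, 0.161]],
  [[-0.92, 0.196, 0.59], [0, 0, 0.161]],
  [[-0.92, 0.196, 0.59], [0, 0, 0.161]],
  [[-0.92, 0.196, 0.59], [0, 0, 0.161]],
])

```text
t: 2.4
tool_pos: [0.6243, -0.2449, 0.0966]
orientation: [-2.176, -2.261, 0.003]
force: [-0.6, 0.9, -0.3]
opening: 0.0468
gripper_force: 0.0
```

>>> jog_arm([
  [[0, 0, 0.2], [0, 0, 0]],
  [[0, 0, 0.385], [0, 0, 0]],
  [[0, 0, 0.385], [0, 0, 0]],
])

```text
t: 2.7
tool_pos: [0.6203, -0.2402, 0.0164]
orientation: [-2.169, -2.257, 0.006]
force: [-1.2, 1.0, -1.2]
opening: 0.0465
gripper_force: 0.0
```

```bash
python3 - <<'E'
from m import *
plan([.626,-.245,.023]); print(tork(robot.read_state()["tool_pos"]))
d=cam("top"); save(d,"t2.png",(200,400,100,260),4); print(hub(d,298,174))
E
```

```text
t 2.7 pos [ 0.6203 -0.2402  0.0164] F [-1.2  1.  -1.2] open 0.0465
shift [-0.025  0.027 -0.034] turn [-0.007 -0.004  0.001]
(np.float64(0.071), np.float64(-0.3292))
(array([ 0.6184, -0.1639]), (299.0, 174.7), 56)
```

View pics/t2.png

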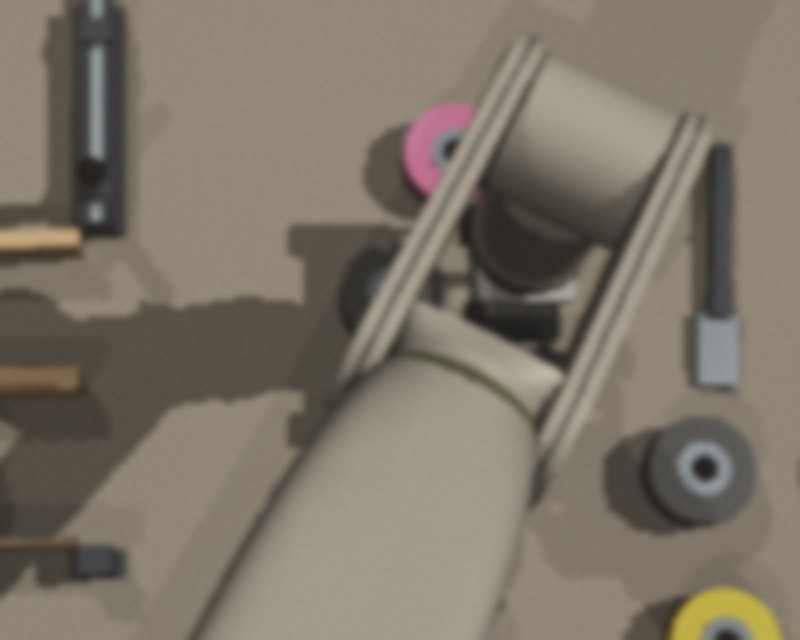

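The arm covers wheel A (crop ~(390,290)). B stays at crop (705,468), and the pink wheel at (450,150) is clear of the hand.

```bash
python3 - <<'E'
from m import *
s=robot.read_state(); print(s["dq"].round(3)); plan([.626,-.245,.023]); print(tork(s["tool_pos"]))
d=cam("wrist"); save(d,"w1.png",s=1.2)
E
```

```text
[ 0.006 -0.061 -0.062  0.     0.016  0.   ]
t 2.75 pos [ 0.6223 -0.2409  0.02  ] F [ 0.2 -0.1 -0. ] open 0.0463
shift [-0.021  0.017 -0.015] turn [-0.004 -0.002  0.001]
(np.float64(0.0729), np.float64(-0.33))
```

View pics/w1.png

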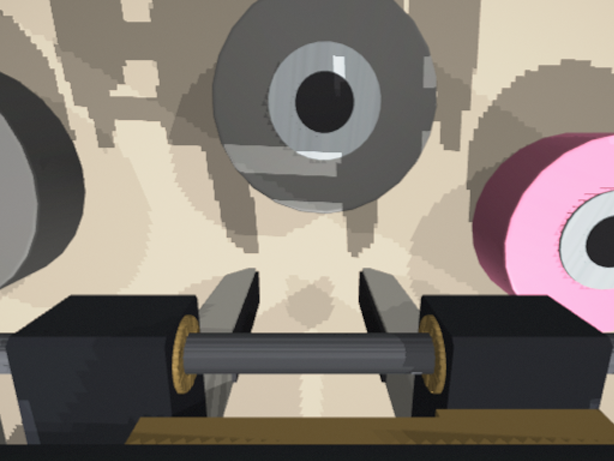

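The wrist view shows grey wheel A at px (324,100), about 6 mm to the right (+x) of the finger centre line at px 308. Pink is on the right and clear, and C is on the left. I shift 6 mm right and push.

>>> jog_arm([
  [[0.03, 0.035, 0], [0, 0, 0]],
  [[0.07, 0.035, 0], [0, 0, 0]],
  [[0.11, 0.035, 0], [0, 0, 0]],
  [[0.15, 0.035, 0], [0, 0, 0]],
  [[0.22, 0.035, 0], [0, 0, 0]],
])

```text
t: 3.3
tool_pos: [0.6307, -0.1981, 0.0245]
orientation: [2.175, 2.264, -0.001]
force: [-1.0, -5.2, 2.7]
opening: 0.0468
gripper_force: 2.2
```

>>> jog_arm([
  [[0.08, -0.005, 0], [0, 0, 0]],
  [[0.16, -0.01, 0], [0, 0, 0]],
  [[0.24, -0.015, 0], [0, 0, 0]],
  [[0.32, -0.02, 0], [0, 0, 0]],
  [[0.4, -0.025, 0], [0, 0, 0]],
])

```text
t: 3.8
tool_pos: [0.6226, -0.1172, 0.0243]
orientation: [2.175, 2.265, 0.0]
force: [1.7, -5.2, 4.0]
opening: 0.0466
gripper_force: 2.7
```

>>> jog_arm([
  [[0.08, -0.005, 0], [0, 0, 0]],
  [[0.16, -0.01, 0], [0, 0, 0]],
  [[0.24, -0.015, 0], [0, 0, 0]],
  [[0.31, -0.02, 0], [0, 0, 0]],
  [[0.35, -0.025, 0], [0, 0, 0]],
])

```text
t: 4.3
tool_pos: [0.6146, -0.0471, 0.0242]
orientation: [2.175, 2.266, 0.001]
force: [1.1, -6.4, 4.3]
opening: 0.0461
gripper_force: 3.0
```

```bash
cat >> m.py <<'E'
def whub(d=None,near=None,zh=.035):
    # hub in the wrist view: dark bore blob (roundest), cast to z=.035
    d=d or cam("wrist"); im=d["frame"]; g=im.max(2)
    m=(g<60).astype(np.uint8); m[230:]=0
    c,_=cv2.findContours(m,cv2.RETR_LIST,cv2.CHAIN_APPROX_NONE)
    for k in c:
        A=cv2.contourArea(k)
        if 800<A<6000:
            (a,b),r=cv2.minEnclosingCircle(k)
            if A>.75*np.pi*r*r:
                p=ray(d,a,b,zh); print("bore px",(round(a),round(b)),"r",round(r),"rack",tork(p),"world",p[:2].round(4))
    return d
E
python3 - <<'E'
from m import *
s=robot.read_state(); plan(rk(.064,.008,.022)); print("tcp rack",tork(s["tool_pos"]))
whub()
E
```

```text
t 4.3 pos [ 0.6146 -0.0471  0.0242] F [ 1.1 -6.4  4.3] open 0.0461
shift [ 0.72  -0.041  0.011] turn [0.001 0.    0.002]
tcp rack (np.float64(0.0727), np.float64(-0.136))
bore px (257, 165) r 22 rack (np.float64(0.0719), np.float64(-0.0911)) world [ 0.6121 -0.0023]
```

>>> jog_arm([
  [[0.06, -0.01, 0], [0, 0, 0]],
  [[0.12, -0.02, 0], [0, 0, 0]],
  [[0.18, -0.032, 0], [0, 0, 0]],
  [[0.22, -0.04, 0], [0, 0, 0]],
])

```text
t: 4.75
tool_pos: [0.6046, -0.0044, 0.0237]
orientation: [2.176, 2.266, -0.0]
force: [1.8, -5.3, 3.3]
opening: 0.0465
gripper_force: 2.6
```

```bash
python3 - <<'E'
from m import *
s=robot.read_state(); plan(rk(.064,.008,.022)); print("tcp rack",tork(s["tool_pos"]))
d=whub(); save(d,"w2.png",s=1.2)
for p in [rk(.015,0,.04),rk(.113,0,.04),rk(.113,.1,.04),rk(.015,.1,.04)]: print((proj(d,p)*1.2).round())
E
```

```text
t 4.75 pos [ 0.6046 -0.0044  0.0237] F [ 1.8 -5.3  3.3] open 0.0465
shift [ 0.505 -0.     0.009] turn [0.    0.    0.001]
tcp rack (np.float64(0.0643), np.float64(-0.093))
bore px (257, 165) r 22 rack (np.float64(0.0636), np.float64(-0.0481)) world [0.6022 0.0404]
[175.  69.]
[445.  69.]
[ 476. -294.]
[ 145. -295.]
```

View pics/w2.png

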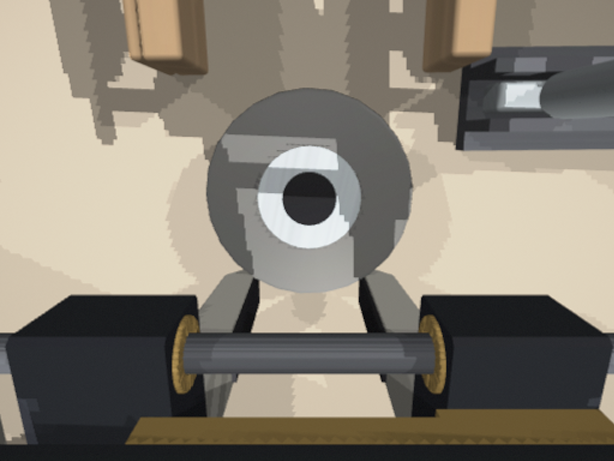

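The wrist view shows the lane mouth ahead of A. Bottom inner wall corners are at px (207,74) and (424,70) and the wheel at (309,198), so it sits about 3 mm left of lane centre. Refine from these corners.

```bash
python3 - <<'E'
from m import *
d=cam("wrist")
for u,v,z in [(207,74,0),(424,70,0),(181,57,.04),(450,54,.04)]:
    p=ray(d,u/1.2,v/1.2,z); print(p[:2].round(4),tork(p))
# edges: wood mask per row
hsv=cv2.cvtColor(d["frame"],cv2.COLOR_RGB2HSV); m=cv2.inRange(hsv,(8,90,60),(22,255,255))
for v in (5,15,25,35,45,52,56,60): print(v,[ (int(a[0]),int(a[-1])) for a in np.split(np.flatnonzero(m[v]),np.flatnonzero(np.diff(np.flatnonzero(m[v]))>5)+1) if len(a)])
E
```

```text
[0.553  0.0915] (np.float64(0.0164), np.float64(0.0048))
[0.6528 0.0972] (np.float64(0.1163), np.float64(0.0067))
[0.5539 0.0917] (np.float64(0.0173), np.float64(0.0051))
[0.6504 0.0966] (np.float64(0.114), np.float64(0.0062))
5 [(104, 169), (358, 412)]
15 [(105, 156), (162, 169), (359, 411)]
25 [(108, 168), (355, 410)]
35 [(108, 156), (162, 170), (356, 408)]
45 [(109, 156), (163, 171), (355, 408)]
52 [(112, 114), (122, 124), (131, 155), (161, 172), (354, 397)]
56 [(123, 143), (151, 154), (161, 172), (354, 388)]
60 [(134, 173), (359, 377)]
```

```bash
sed -i 's/^O=.*/O=np.array([.5386,.0915]); ex=np.array([.999,.0454]); ey=np.array([-.0454,.999])/; s/yaw=2.2/yaw=2.6/' h.py; python3 -c "
from h import *
plan(rk(.064,.005,.0237))"
```

```text
t 4.85 pos [ 0.6042 -0.0036  0.0234] F [0.4 0.1 0.4] open 0.0466
shift [ 0.515  0.012 -0.001] turn [-0.    -0.001 -0.003]
```

>>> jog_arm([
  [[0.04, 0.008, 0], [0, 0, 0.004]],
  [[0.11, 0.012, 0], [0, 0, 0.004]],
  [[0.18, 0.012, 0], [0, 0, 0.004]],
  [[0.25, 0.012, 0], [0, 0, 0.004]],
  [[0.32, 0.012, 0], [0, 0, 0.004]],
])

```text
t: 5.35
tool_pos: [0.6041, 0.0604, 0.0233]
orientation: [-2.183, -2.258, 0.001]
force: [0.5, -2.9, 0.3]
opening: 0.0465
gripper_force: 1.6
```

>>> jog_arm([
  [[0.07, 0, 0], [0, 0, 0]],
  [[0.13, 0, 0], [0, 0, 0]],
  [[0.17, 0, 0], [0, 0, 0]],
  [[0.2, 0, 0], [0, 0, 0]],
])

```text
t: 5.75
tool_pos: [0.6028, 0.1001, 0.0234]
orientation: [-2.182, -2.259, 0.001]
force: [0.7, -2.1, -0.9]
opening: 0.0465
gripper_force: 1.2
```

```bash
python3 - <<'E'
from m import *
s=robot.read_state(); plan(rk(.064,-.1,.0237)); print("tcp rack",tork(s["tool_pos"]))
whub()
E
```

```text
t 5.75 pos [0.6028 0.1001 0.0234] F [ 0.7 -2.1 -0.9] open 0.0465
shift [-0.528  0.003 -0.002] turn [-0.    -0.    -0.007]
tcp rack (np.float64(0.0646), np.float64(0.0057))
bore px (257, 165) r 22 rack (np.float64(0.0643), np.float64(0.0508)) world [0.6005 0.1451]
```

>>> jog_arm([
  [[-0.1, 0, 0], [0, 0, -0.007]],
  [[-0.3, 0, -0.1], [0, 0, -0.007]],
  [[-0.5, 0, -0.3], [0, 0, -0.007]],
  [[-0.7, 0, -0.4], [0, 0, -0.007]],
  [[-0.9, 0, -0.4], [0, 0, -0.007]],
])

```text
t: 6.3
tool_pos: [0.6124, -0.0829, 0.109]
orientation: [2.166, 2.266, 0.007]
force: [1.7, -0.6, 0.2]
opening: 0.0464
gripper_force: 0.0
```

```bash
python3 - <<'E'
from m import *
d=cam("top"); w=hub(d,375.7,216.5); print(w, hub(d,309.4,224.4))
b=tork([.49,-.4078]); print(b,tork([.459,-.198])); plan(rk(b[0],b[1]-.09,.105))
E
```

```text
(array([ 0.4914, -0.4068]), (375.8, 216.7), 48) (array([ 0.4594, -0.199 ]), (309.4, 224.4), 43)
(np.float64(-0.0712), np.float64(-0.4966)) (np.float64(-0.0927), np.float64(-0.2856))
t 6.35 pos [ 0.6113 -0.089   0.1072] F [-1.1 -4.  -0.5] open 0.0466
shift [-2.017 -0.671  0.016] turn [ 0.004  0.003 -0.002]
```

>>> jog_arm([
  [[-0.2, -0.06, 0], [0, 0, 0]],
  [[-0.4, -0.13, 0], [0, 0, 0]],
  [[-0.6, -0.2, 0], [0, 0, 0]],
  [[-0.8, -0.27, 0], [0, 0, 0]],
  [[-1, -0.335, 0], [0, 0, 0]],
])

```text
t: 6.85
tool_pos: [0.5507, -0.2848, 0.1035]
orientation: [-2.171, -2.27, -0.001]
force: [0.3, -0.6, -0.3]
opening: 0.0464
gripper_force: 0.0
```

>>> jog_arm([
  [[-0.23, -0.08, 0], [0, 0, 0]],
  [[-0.46, -0.15, 0], [0, 0, 0]],
  [[-0.69, -0.23, 0], [0, 0, 0]],
  [[-0.9, -0.3, 0], [0, 0, 0]],
  [[-1, -0.335, 0], [0, 0, 0]],
])

```text
t: 7.35
tool_pos: [0.4915, -0.4899, 0.1033]
orientation: [2.174, 2.267, -0.001]
force: [0.3, 0.1, 0.5]
opening: 0.0465
gripper_force: 0.0
```

>>> jog_arm([
  [[0, 0, 0.1], [0, 0, 0]],
  [[0, 0, 0.25], [0, 0, 0]],
  [[0, 0, 0.36], [0, 0, 0]],
  [[0, 0, 0.41], [0, 0, 0]],
])

```text
t: 7.75
tool_pos: [0.492, -0.4847, 0.0181]
orientation: [-2.168, -2.267, -0.001]
force: [-0.8, -0.3, -0.1]
opening: 0.0467
gripper_force: 0.0
```

```bash
python3 - <<'E'
from m import *
s=robot.read_state(); print("tcp rack",tork(s["tool_pos"]))
d=whub(); plan(rk(-.0712,-.4966-.045,.0235))
E
```

```text
tcp rack (np.float64(-0.0727), np.float64(-0.5735))
bore px (261, 89) r 25 rack (np.float64(-0.0714), np.float64(-0.4937)) world [ 0.4896 -0.4049]
t 7.8 pos [ 0.4919 -0.4844  0.0175] F [-0.3  1.4 -1.4] open 0.0466
shift [ 0.158  0.008 -0.029] turn [-0.002 -0.003 -0.   ]
```

```bash
python3 - <<'E'
from m import *
d=cam("top")
for u in (373,385): print("chisel",tork(ray(d,u,196.7,.01)))
print("pink",tork(ray(d,140+522/3,60+234/3,.035)))
# moves in tool axes for TCP poses (rack xy, extra yaw deg clockwise)
def tcp(c,th,g=.045): t=np.radians(th); return np.array(c)-g*np.array([np.sin(t),np.cos(t)])
seq=[((-.0714,-.4937),25,.085),((-.0714,-.4937),25,.046),((-.0714+.05,-.4937+.0866),25,.045),((.0286,-.3205),25,.045),((.0386,-.262),12,.045),((.05,-.19),0,.045),((.064,-.11),0,.045),((.064,-.055),0,.045)]
p0=np.array(tork(robot.read_state()["tool_pos"])); th0=0
for c,th,g in seq:
    p=tcp(c,th,g); t=np.radians(th0); dx=p-p0
    print(c,th,"shift x %.3f y %.3f"%(dx@[np.sin(t),np.cos(t)]/.2,dx@[np.cos(t),-np.sin(t)]/.2),"turn %.3f"%((th-th0)/90)); p0,th0=p,th
E
```

```text
chisel (np.float64(-0.0008), np.float64(-0.4977))
chisel (np.float64(-0.0011), np.float64(-0.5363))
pink (np.float64(0.1911), np.float64(-0.3112))
(-0.0714, -0.4937) 25 shift x 0.015 y -0.175 turn 0.278
(-0.0714, -0.4937) 25 shift x 0.195 y 0.000 turn 0.000
(-0.021400000000000002, -0.4071) 25 shift x 0.503 y 0.044 turn 0.000
(0.0286, -0.3205) 25 shift x 0.498 y 0.044 turn 0.000
(0.0386, -0.262) 12 shift x 0.292 y -0.028 turn -0.144
(0.05, -0.19) 0 shift x 0.369 y 0.028 turn -0.133
(0.064, -0.11) 0 shift x 0.400 y 0.070 turn 0.000
(0.064, -0.055) 0 shift x 0.275 y 0.000 turn 0.000
```

>>> jog_arm([
  [[0, -0.04, -0.03], [0, 0, 0.07]],
  [[0, -0.09, -0.03], [0, 0, 0.14]],
  [[0, -0.14, -0.03], [0, 0, 0.21]],
  [[0.01, -0.175, -0.03], [0, 0, 0.278]],
  [[0.015, -0.175, -0.03], [0, 0, 0.278]],
])

```text
t: 8.35
tool_pos: [0.4585, -0.4859, 0.0297]
orientation: [2.611, 1.742, 0.0]
force: [-0.1, -0.1, 0.4]
opening: 0.0466
gripper_force: 0.0
```

>>> jog_arm([
  [[0.05, 0, 0], [0, 0, 0]],
  [[0.1, 0, 0], [0, 0, 0]],
  [[0.15, 0, 0], [0, 0, 0]],
  [[0.195, 0, 0], [0, 0, 0]],
  [[0.25, 0.005, 0], [0, 0, 0]],
])

```text
t: 8.85
tool_pos: [0.4786, -0.4386, 0.0277]
orientation: [2.61, 1.748, -0.001]
force: [-0.2, -2.2, -0.1]
opening: 0.0465
gripper_force: 1.0
```

```bash
python3 - <<'E'
from m import *
s=robot.read_state(); print("tcp rack",tork(s["tool_pos"]),"z",s["tool_pos"][2].round(4),s["force"].round(1))
whub(); plan([0,0,0])
E
```

```text
tcp rack (np.float64(-0.084), np.float64(-0.5268)) z 0.0277 [-0.2 -2.2 -0.1]
bore px (257, 164) r 21 rack (np.float64(-0.0661), np.float64(-0.486)) world [ 0.4946 -0.397 ]
t 8.9 pos [ 0.4796 -0.4369  0.0275] F [ 1.3  0.4 -0.6] open 0.0462
shift [ 1.108 -3.048  0.139] turn [-0.    -0.    -0.277]
```

>>> jog_arm([
  [[0.09, 0.009, 0.017], [0, 0, 0]],
  [[0.19, 0.018, 0.017], [0, 0, 0]],
  [[0.29, 0.026, 0.017], [0, 0, 0]],
  [[0.39, 0.035, 0.017], [0, 0, 0]],
  [[0.48, 0.044, 0.017], [0, 0, 0]],
])

```text
t: 9.4
tool_pos: [0.524, -0.3543, 0.0255]
orientation: [2.609, 1.745, -0.001]
force: [-2.9, -5.1, 4.3]
opening: 0.0466
gripper_force: 3.9
```

>>> jog_arm([
  [[0.09, 0.009, 0], [0, 0, 0]],
  [[0.19, 0.018, 0], [0, 0, 0]],
  [[0.29, 0.026, 0], [0, 0, 0]],
  [[0.39, 0.035, 0], [0, 0, 0]],
  [[0.47, 0.044, 0], [0, 0, 0]],
])

```text
t: 9.9
tool_pos: [0.5681, -0.2704, 0.0254]
orientation: [2.609, 1.746, -0.001]
force: [-3.4, -6.2, 6.4]
opening: 0.0464
gripper_force: 4.0
```

```bash
python3 - <<'E'
from m import *
s=robot.read_state(); print("tcp rack",tork(s["tool_pos"]),"z",s["tool_pos"][2].round(4),s["force"].round(1))
whub(); plan([0,0,0])
E
```

```text
tcp rack (np.float64(0.013), np.float64(-0.3629)) z 0.0254 [-3.4 -6.2  6.4]
bore px (257, 165) r 22 rack (np.float64(0.0307), np.float64(-0.3223)) world [ 0.5839 -0.2291]
t 9.95 pos [ 0.5691 -0.268   0.0252] F [1.  0.3 0.5] open 0.0466
shift [ 0.156 -3.142  0.12 ] turn [ 0.001  0.    -0.277]
```

>>> jog_arm([
  [[0.06, 0, 0.008], [0, 0, -0.028]],
  [[0.12, -0.005, 0.008], [0, 0, -0.056]],
  [[0.18, -0.012, 0.008], [0, 0, -0.085]],
  [[0.24, -0.02, 0.008], [0, 0, -0.115]],
  [[0.292, -0.028, 0.008], [0, 0, -0.144]],
])

```text
t: 10.45
tool_pos: [0.5854, -0.2153, 0.0239]
orientation: [2.393, 2.031, 0.0]
force: [0.5, -5.9, 5.3]
opening: 0.0469
gripper_force: 3.9
```

>>> jog_arm([
  [[0.07, 0.005, 0], [0, 0, -0.027]],
  [[0.15, 0.01, 0], [0, 0, -0.054]],
  [[0.23, 0.016, 0], [0, 0, -0.08]],
  [[0.31, 0.022, 0], [0, 0, -0.107]],
  [[0.369, 0.028, 0], [0, 0, -0.133]],
])

```text
t: 10.95
tool_pos: [0.603, -0.1429, 0.0238]
orientation: [2.168, 2.27, -0.0]
force: [-0.4, -6.4, 5.6]
opening: 0.0464
gripper_force: 4.0
```

```bash
python3 - <<'E'
from m import *
s=robot.read_state(); print("tcp rack",tork(s["tool_pos"]),"z",s["tool_pos"][2].round(4),s["force"].round(1))
whub(); plan(rk(.064,-.055-.045,.0235))
E
```

```text
tcp rack (np.float64(0.0537), np.float64(-0.2371)) z 0.0238 [-0.4 -6.4  5.6]
bore px (257, 165) r 22 rack (np.float64(0.0529), np.float64(-0.1924)) world [ 0.6002 -0.0983]
t 11.0 pos [ 0.6033 -0.1411  0.0237] F [ 1.8 -1.7  3.1] open 0.0466
shift [0.676 0.052 0.   ] turn [0.001 0.001 0.002]
```

>>> jog_arm([
  [[0.08, 0.012, 0], [0, 0, 0]],
  [[0.16, 0.025, 0], [0, 0, 0]],
  [[0.24, 0.038, 0], [0, 0, 0]],
  [[0.32, 0.05, 0], [0, 0, 0]],
  [[0.4, 0.055, 0], [0, 0, 0]],
])

```text
t: 11.5
tool_pos: [0.6102, -0.0627, 0.0234]
orientation: [2.172, 2.267, -0.0]
force: [0.4, -6.2, 4.9]
opening: 0.0468
gripper_force: 3.2
```

>>> jog_arm([
  [[0.08, 0, 0], [0, 0, 0]],
  [[0.16, 0, 0], [0, 0, 0]],
  [[0.24, 0, 0], [0, 0, 0]],
  [[0.31, 0, 0], [0, 0, 0]],
  [[0.36, 0, 0], [0, 0, 0]],
])

```text
t: 12.0
tool_pos: [0.6069, 0.0098, 0.0233]
orientation: [2.172, 2.268, 0.0]
force: [0.5, -6.9, 5.4]
opening: 0.0466
gripper_force: 3.4
```

```bash
python3 - <<'E'
from m import *
s=robot.read_state(); print("tcp rack",tork(s["tool_pos"]),"z",s["tool_pos"][2].round(4),s["force"].round(1))
whub(); plan(rk(.064,.008,.0235))
E
```

```text
tcp rack (np.float64(0.0645), np.float64(-0.0847)) z 0.0233 [ 0.5 -6.9  5.4]
bore px (257, 165) r 22 rack (np.float64(0.0639), np.float64(-0.04)) world [0.6043 0.0544]
t 12.05 pos [0.6067 0.0113 0.0232] F [ 0.5 -1.2  2.8] open 0.0464
shift [ 0.456 -0.003 -0.002] turn [ 0.001  0.    -0.001]
```

>>> jog_arm([
  [[0.05, 0, 0], [0, 0, 0]],
  [[0.12, 0, 0], [0, 0, 0]],
  [[0.19, 0, 0], [0, 0, 0]],
  [[0.26, 0, 0], [0, 0, 0]],
  [[0.33, 0, 0], [0, 0, 0]],
])

```text
t: 12.55
tool_pos: [0.6039, 0.0746, 0.023]
orientation: [2.172, 2.267, -0.001]
force: [0.5, -9.0, 4.2]
opening: 0.0467
gripper_force: 4.1
```

>>> jog_arm([
  [[0.05, 0, 0], [0, 0, 0]],
  [[0.09, 0, 0], [0, 0, 0]],
  [[0.12, 0, 0], [0, 0, 0]],
  [[0.12, 0, 0], [0, 0, 0]],
])

```text
t: 12.95
tool_pos: [0.6028, 0.0994, 0.023]
orientation: [2.172, 2.268, -0.0]
force: [0.2, -4.3, 3.1]
opening: 0.0467
gripper_force: 2.3
```

```bash
python3 - <<'E'
from m import *
s=robot.read_state(); print("tcp rack",tork(s["tool_pos"]),"z",s["tool_pos"][2].round(4),s["force"].round(1))
whub(); plan(rk(.064,-.08,.1))
E
```

```text
tcp rack (np.float64(0.0645), np.float64(0.005)) z 0.023 [ 0.2 -4.3  3.1]
bore px (257, 165) r 22 rack (np.float64(0.0639), np.float64(0.0498)) world [0.6002 0.1442]
t 13.0 pos [0.6027 0.0994 0.0229] F [ 1.2 -4.1  4.1] open 0.0468
shift [-0.425 -0.001 -0.385] turn [ 0.     0.    -0.001]
```

>>> jog_arm([
  [[0.015, 0, 0], [0, 0, 0]],
  [[0.025, 0, 0], [0, 0, 0]],
  [[0.025, 0, 0], [0, 0, 0]],
])

```text
t: 13.3
tool_pos: [0.6025, 0.1037, 0.0228]
orientation: [2.173, 2.268, -0.001]
force: [0.4, -7.3, 6.0]
opening: 0.0466
gripper_force: 3.6
```

>>> jog_arm([
  [[-0.1, 0, 0], [0, 0, 0]],
  [[-0.3, -0.05, -0.1], [0, 0, 0]],
  [[-0.5, -0.15, -0.25], [0, 0, 0]],
  [[-0.7, -0.25, -0.35], [0, 0, 0]],
  [[-0.9, -0.35, -0.4], [0, 0, 0]],
])

```text
t: 13.8
tool_pos: [0.5399, -0.0788, 0.1042]
orientation: [2.171, 2.269, 0.003]
force: [0.3, -0.6, 0.0]
opening: 0.046
gripper_force: 0.0
```

>>> jog_arm([
  [[-0.2, -0.09, 0], [0, 0, 0]],
  [[-0.42, -0.18, 0], [0, 0, 0]],
  [[-0.64, -0.28, 0], [0, 0, 0]],
  [[-0.84, -0.37, 0], [0, 0, 0]],
  [[-1, -0.43, 0], [0, 0, 0]],
])

```text
t: 14.3
tool_pos: [0.461, -0.283, 0.1019]
orientation: [-2.173, -2.267, -0.001]
force: [-0.1, 0.8, 0.6]
opening: 0.0467
gripper_force: 0.0
```

```bash
python3 - <<'E'
from m import *
s=robot.read_state(); print("tcp rack",tork(s["tool_pos"]),"z",s["tool_pos"][2].round(4),s["force"].round(1))
d=cam("top"); print(hub(d,309.4,224.4)); c=tork(ray(d,309.4,224.4,.035)); print(c)
print("B,A:",tork(hub(d,*proj(d,rk(.064,.055,.035)))[0]),tork(hub(d,*proj(d,rk(.064,.14,.035)))[0]))
save(d,"t3.png",(140,340,110,260),4)
plan(rk(-.0925,-.377,.021))
E
```

```text
tcp rack (np.float64(-0.0945), np.float64(-0.3706)) z 0.1019 [-0.1  0.8  0.6]
(array([ 0.4544, -0.2022]), (310.4, 226.0), 53)
(np.float64(-0.0924), np.float64(-0.2867))
B,A: (np.float64(0.0649), np.float64(0.0524)) (np.float64(0.0661), np.float64(0.1384))
t 14.35 pos [ 0.4599 -0.287   0.1021] F [-3.3 -2.3  0.2] open 0.0463
shift [-0.012  0.017  0.406] turn [-0.001  0.001 -0.003]
```

View pics/t3.png

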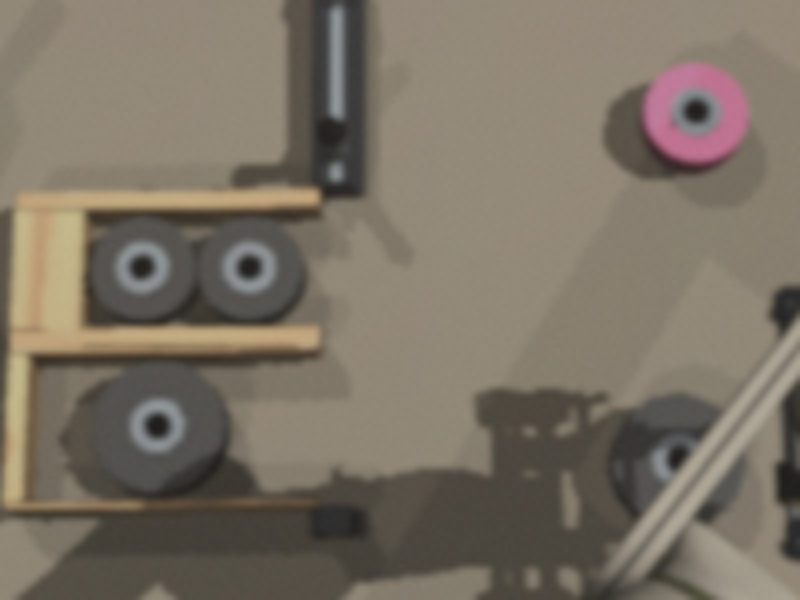

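Both small wheels are fully inside the narrow row, at crop (142,268) and (249,267). The bar is unmoved, stock is at (157,427), and C is at (680,460), partly under the arm. Now C.

>>> jog_arm([
  [[0, 0.01, 0.1], [0, 0, 0]],
  [[0, 0.01, 0.25], [0, 0, 0]],
  [[-0.012, 0.01, 0.36], [0, 0, 0]],
  [[-0.012, 0.01, 0.4], [0, 0, 0]],
  [[-0.012, 0.01, 0.4], [0, 0, 0]],
])

```text
t: 14.85
tool_pos: [0.4637, -0.2824, 0.0209]
orientation: [-2.17, -2.266, 0.0]
force: [0.4, -0.3, -0.6]
opening: 0.0464
gripper_force: 0.0
```

```bash
python3 - <<'E'
from m import *
s=robot.read_state(); print("tcp rack",tork(s["tool_pos"]),"z",s["tool_pos"][2].round(4),s["force"].round(1))
whub(); plan(rk(-.0925,-.2856-.056,.021))
E
```

```text
tcp rack (np.float64(-0.0918), np.float64(-0.3702)) z 0.0209 [ 0.4 -0.3 -0.6]
bore px (253, 77) r 25 rack (np.float64(-0.0942), np.float64(-0.285)) world [ 0.4574 -0.1975]
t 14.9 pos [ 0.4646 -0.2831  0.0224] F [-0.1 -0.5  0.9] open 0.0466
shift [ 0.146 -0.008  0.007] turn [-0.001 -0.001 -0.001]
```

>>> jog_arm([
  [[0.04, -0.01, 0], [0, 0, 0]],
  [[0.08, -0.012, 0], [0, 0, 0]],
  [[0.12, -0.012, 0], [0, 0, 0]],
  [[0.16, -0.01, 0], [0, 0, 0]],
  [[0.22, -0.002, 0], [0, 0, 0]],
])

```text
t: 15.4
tool_pos: [0.463, -0.24, 0.0234]
orientation: [2.171, 2.267, -0.001]
force: [-0.5, -4.7, 1.4]
opening: 0.0464
gripper_force: 2.0
```

>>> jog_arm([
  [[0.08, 0.013, 0], [0, 0, 0]],
  [[0.16, 0.026, 0], [0, 0, 0]],
  [[0.24, 0.039, 0], [0, 0, 0]],
  [[0.32, 0.052, 0], [0, 0, 0]],
  [[0.4, 0.065, 0], [0, 0, 0]],
])

```text
t: 15.9
tool_pos: [0.4727, -0.1586, 0.0233]
orientation: [2.171, 2.268, -0.0]
force: [-0.1, -4.2, 2.7]
opening: 0.0467
gripper_force: 2.5
```

>>> jog_arm([
  [[0.08, 0.013, 0], [0, 0, 0]],
  [[0.16, 0.026, 0], [0, 0, 0]],
  [[0.24, 0.039, 0], [0, 0, 0]],
  [[0.32, 0.052, 0], [0, 0, 0]],
  [[0.36, 0.06, 0], [0, 0, 0]],
])

```text
t: 16.4
tool_pos: [0.4812, -0.0856, 0.0231]
orientation: [2.171, 2.27, -0.0]
force: [-0.8, -6.5, 3.8]
opening: 0.0465
gripper_force: 3.0
```

```bash
python3 - <<'E'
from m import *
s=robot.read_state(); print("tcp rack",tork(s["tool_pos"]),"z",s["tool_pos"][2].round(4),s["force"].round(1))
d=whub(); plan(rk(-.064,.0035,.023))
hsv=cv2.cvtColor(d["frame"],cv2.COLOR_RGB2HSV); m=cv2.inRange(hsv,(8,90,60),(22,255,255)); m[200:]=0
for u,v in [tuple(proj(d,rk(x,0,z))) for x,z in ((-.005,.04),(-.123,.04))]: print("pred wall",round(u),round(v))
for v in (3,10,20,30,40,50): print(v,[ (int(a[0]),int(a[-1])) for a in np.split(np.flatnonzero(m[v]),np.flatnonzero(np.diff(np.flatnonzero(m[v]))>5)+1) if len(a)])
E
```

```text
tcp rack (np.float64(-0.0653), np.float64(-0.1743)) z 0.0231 [-0.8 -6.5  3.8]
bore px (257, 141) r 23 rack (np.float64(-0.066), np.float64(-0.1178)) world [ 0.478  -0.0292]
t 16.45 pos [ 0.4813 -0.0848  0.023 ] F [ 0.9 -0.7  1.4] open 0.0463
shift [0.885 0.006 0.   ] turn [ 0. -0. -0.]
pred wall 422 -181
pred wall 101 -181
3 []
10 []
20 []
30 []
40 []
50 []
```

>>> jog_arm([
  [[0.06, 0.005, 0], [0, 0, 0]],
  [[0.13, 0.008, 0], [0, 0, 0]],
  [[0.2, 0.008, 0], [0, 0, 0]],
  [[0.25, 0.008, 0], [0, 0, 0]],
])

```text
t: 16.85
tool_pos: [0.4805, -0.0365, 0.0229]
orientation: [2.172, 2.269, -0.0]
force: [0.2, -5.7, 2.4]
opening: 0.0466
gripper_force: 2.5
```

```bash
python3 - <<'E'
from m import *
s=robot.read_state(); print("tcp rack",tork(s["tool_pos"]))
d=whub(); plan(rk(-.064,.0035,.023))
hsv=cv2.cvtColor(d["frame"],cv2.COLOR_RGB2HSV); m=cv2.inRange(hsv,(8,90,60),(22,255,255)); m[200:]=0
for x,z in ((-.005,0),(-.123,0),(-.005,.04),(-.123,.04),(-.128,.04)): print("pred wall",x,z,proj(d,rk(x,0,z)).round())
for v in (2,6,10,20,25,30,40): print(v,[ (int(a[0]),int(a[-1])) for a in np.split(np.flatnonzero(m[v]),np.flatnonzero(np.diff(np.flatnonzero(m[v]))>5)+1) if len(a)])
E
```

```text
tcp rack (np.float64(-0.0638), np.float64(-0.1252))
bore px (257, 141) r 23 rack (np.float64(-0.0644), np.float64(-0.0686)) world [0.4774 0.02  ]
t 16.9 pos [ 0.4803 -0.0351  0.0227] F [1.8 0.8 0.8] open 0.0467
shift [ 0.637 -0.001 -0.001] turn [ 0.    -0.    -0.001]
pred wall -0.005 0 [369.   3.]
pred wall -0.123 0 [146.   4.]
pred wall -0.005 0.04 [403. -29.]
pred wall -0.123 0.04 [112. -28.]
pred wall -0.128 0.04 [100. -28.]
2 [(139, 143), (372, 394), (402, 410)]
6 [(139, 144), (374, 376), (383, 394), (400, 404)]
10 []
20 []
25 []
30 []
40 []
```

>>> jog_arm([
  [[0.05, 0, 0], [0, 0, 0]],
  [[0.12, 0, 0], [0, 0, 0]],
  [[0.19, 0, 0], [0, 0, 0]],
  [[0.26, 0, 0], [0, 0, 0]],
  [[0.33, 0, 0], [0, 0, 0]],
])

```text
t: 17.4
tool_pos: [0.4774, 0.03, 0.0226]
orientation: [-2.173, -2.269, 0.0]
force: [0.9, -5.0, 1.7]
opening: 0.0468
gripper_force: 2.2
```

>>> jog_arm([
  [[0.07, 0, 0], [0, 0, 0]],
  [[0.14, 0, 0], [0, 0, 0]],
  [[0.21, 0, 0], [0, 0, 0]],
  [[0.27, 0, 0], [0, 0, 0]],
  [[0.31, 0, 0], [0, 0, 0]],
])

```text
t: 17.9
tool_pos: [0.4747, 0.0917, 0.0226]
orientation: [2.171, 2.269, -0.002]
force: [0.6, -10.1, 3.4]
opening: 0.0468
gripper_force: 4.4
```

```bash
python3 - <<'E'
from m import *
s=robot.read_state(); print("tcp rack",tork(s["tool_pos"]),s["force"].round(1))
d=whub(); plan(rk(-.064,.0035,.023))
E
```

```text
tcp rack (np.float64(-0.0639), np.float64(0.0031)) [  0.6 -10.1   3.4]
bore px (257, 141) r 23 rack (np.float64(-0.0644), np.float64(0.0595)) world [0.4716 0.148 ]
t 17.95 pos [0.4745 0.0927 0.0226] F [ 1.1 -4.   2.3] open 0.0466
shift [-0.003 -0.    -0.002] turn [-0.     0.    -0.001]
```

>>> jog_arm([
  [[-0.1, 0, 0], [0, 0, 0]],
  [[-0.25, 0, -0.1], [0, 0, 0]],
  [[-0.3, 0, -0.3], [0, 0, 0]],
  [[-0.3, 0.1, -0.5], [0, 0, 0]],
  [[-0.25, 0.3, -0.6], [0, 0, 0]],
])

```text
t: 18.45
tool_pos: [0.5377, 0.0441, 0.1463]
orientation: [2.173, 2.267, 0.005]
force: [1.1, -0.4, 1.3]
opening: 0.0467
gripper_force: 0.0
```

```bash
python3 - <<'E'
from m import *
d=cam("top"); e=cam("side")
def ball(d,c,r):
    g=d["frame"].max(2); m=np.zeros(g.shape,np.uint8); cv2.circle(m,c,r,1,-1)
    v=np.sort(g[m>0])[:12].max(); ys,xs=np.where((g<=v)&(m>0)); return xs.mean(),ys.mean()
a=ball(d,(222,142),5); b=ball(e,(272,158),4); print(a,b)
for z in (.08,.085,.09): print(z,tork(ray(d,*a,z)),tork(ray(e,*b,z)))
s=robot.read_state(); print("tcp rack",tork(s["tool_pos"]),s["force"].round(1)); plan(rk(.16,-.013,.135))
E
```

```text
(np.float64(222.83333333333334), np.float64(138.25)) (np.float64(272.3333333333333), np.float64(158.08333333333334))
0.08 (np.float64(0.1776), np.float64(-0.017)) (np.float64(0.1635), np.float64(-0.0122))
0.085 (np.float64(0.176), np.float64(-0.0174)) (np.float64(0.1603), np.float64(-0.0169))
0.09 (np.float64(0.1743), np.float64(-0.0178)) (np.float64(0.157), np.float64(-0.0216))
tcp rack (np.float64(0.0016), np.float64(-0.0459)) [-1.3 -0.3 -0.3]
t 18.55 pos [0.5422 0.0457 0.1465] F [-1.3 -0.3 -0.3] open 0.0464
shift [0.166 0.792 0.064] turn [ 0.005 -0.001 -0.001]
```

>>> jog_arm([
  [[0.04, 0.2, 0], [0, 0, 0]],
  [[0.08, 0.4, 0], [0, 0, 0]],
  [[0.12, 0.6, 0.03], [0, 0, 0]],
  [[0.16, 0.74, 0.04], [0, 0, 0]],
  [[0.166, 0.797, 0.04], [0, 0, 0]],
])

```text
t: 19.05
tool_pos: [0.6949, 0.0863, 0.1318]
orientation: [-2.169, -2.268, 0.002]
force: [-0.5, 0.6, -0.2]
opening: 0.0464
gripper_force: 0.0
```

```bash
python3 - <<'E'
from m import *
s=robot.read_state()
d=cam("wrist"); print(d["cy"],proj(d,s["tool_pos"]),proj(d,rk(.161,-.013,.084)))
save(d,"w3.png",s=1.2); save(cam("side"),"s3.png",(150,350,60,260),3)
s=robot.read_state(); print("tcp rack",tork(s["tool_pos"]),s["force"].round(1)); plan(rk(.161,-.013,.135))
E
```

```text
192.75954393378814 [258.30889531 241.04584517] [265.47495182 214.84948718]
tcp rack (np.float64(0.1554), np.float64(-0.0131)) [-0.9 -1.1 -0.7]
t 19.15 pos [0.6944 0.0855 0.1324] F [-0.9 -1.1 -0.7] open 0.0466
shift [ 0.001  0.028 -0.013] turn [-0.002 -0.001 -0.   ]
```

View pics/w3.png

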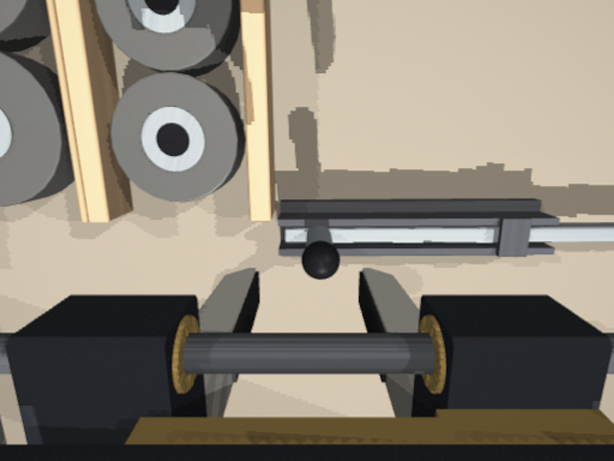

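The wrist view shows the ball at px (321,260), within 1 mm of the predicted handle at rack (.161,-.013). The wheels sit fully behind the wall ends. I descend with the stem between the fingers.

>>> jog_arm([
  [[-0.003, 0.032, 0], [0, 0, 0]],
  [[-0.003, 0.032, 0.1], [0, 0, 0]],
  [[-0.003, 0.032, 0.2], [0, 0, 0]],
  [[-0.003, 0.032, 0.3], [0, 0, 0]],
  [[-0.003, 0.032, 0.37], [0, 0, 0]],
])

```text
t: 19.65
tool_pos: [0.6997, 0.0835, 0.059]
orientation: [-2.172, -2.268, 0.002]
force: [-0.1, -0.4, -0.0]
opening: 0.0464
gripper_force: 0.0
```

```bash
python3 - <<'E'
from m import *
cam("side"); s=robot.read_state(); print("tcp rack",tork(s["tool_pos"]),s["force"].round(1),s["tool_pos"][2]); plan(rk(.161-.278,-.013,.054))
E
```

```text
tcp rack (np.float64(0.1593), np.float64(-0.0153)) [-1.8  0.7 -2. ] 0.05636527919907713
t 19.7 pos [0.6984 0.0834 0.0564] F [-1.8  0.7 -2. ] open 0.0468
shift [ 0.009 -1.381  0.019] turn [-0.003 -0.    -0.001]
```

>>> jog_arm([
  [[0.006, -0.05, 0], [0, 0, 0]],
  [[0.006, -0.12, 0], [0, 0, 0]],
  [[0.006, -0.21, 0], [0, 0, 0]],
  [[0.006, -0.3, 0], [0, 0, 0]],
  [[0.006, -0.4, 0], [0, 0, 0]],
])

```text
t: 20.2
tool_pos: [0.6213, 0.081, 0.0615]
orientation: [2.172, 2.268, 0.002]
force: [3.1, -0.5, -2.2]
opening: 0.0465
gripper_force: 1.4
```

>>> jog_arm([
  [[0, -0.1, 0], [0, 0, 0]],
  [[0, -0.2, 0], [0, 0, 0]],
  [[0, -0.3, 0], [0, 0, 0]],
  [[0, -0.4, 0], [0, 0, 0]],
  [[0, -0.5, 0], [0, 0, 0]],
])

```text
t: 20.7
tool_pos: [0.5214, 0.0765, 0.0617]
orientation: [2.172, 2.267, 0.002]
force: [2.5, -1.9, -0.9]
opening: 0.0463
gripper_force: 1.4
```

>>> jog_arm([
  [[0, -0.1, 0], [0, 0, 0]],
  [[0, -0.2, 0], [0, 0, 0]],
  [[0, -0.28, 0], [0, 0, 0]],
  [[0, -0.34, 0], [0, 0, 0]],
  [[0, -0.37, 0], [0, 0, 0]],
])

```text
t: 21.2
tool_pos: [0.4474, 0.0735, 0.0616]
orientation: [2.172, 2.268, 0.002]
force: [2.1, -1.9, -1.0]
opening: 0.0467
gripper_force: 1.1
```

```bash
python3 - <<'E'
from m import *
s=robot.read_state(); print("tcp rack",tork(s["tool_pos"]),s["force"].round(1),s["tool_pos"][2]); plan(rk(-.131,-.013,.055))
d=cam("wrist"); print(proj(d,rk(tork(s["tool_pos"])[0]+.0143,-.013,.084)))
save(d,"w4.png",s=1.2)
E
```

```text
tcp rack (np.float64(-0.0919), np.float64(-0.0138)) [ 2.1 -1.9 -1. ] 0.06162185395228256
t 21.2 pos [0.4474 0.0735 0.0616] F [ 2.1 -1.9 -1. ] open 0.0467
shift [ 0.004 -0.195  0.033] turn [ 0.001  0.    -0.001]
[287.84833074 257.73969688]
```

View pics/w4.png

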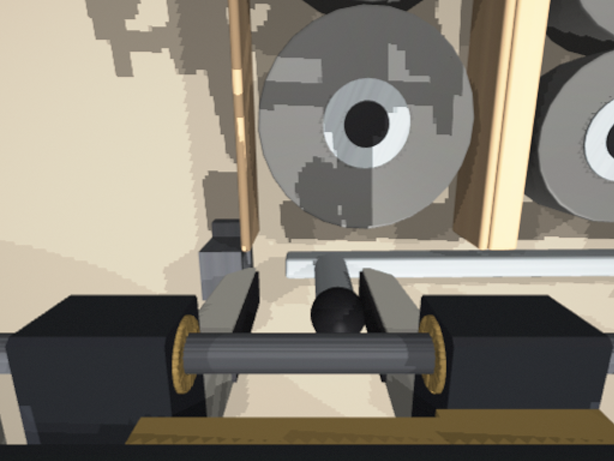

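The wrist view shows the stem at px (337,290) riding against the right finger and the bar crossing the wide mouth. The keeper is ahead at (225,260). I continue slowly.

>>> jog_arm([
  [[0, -0.04, 0], [0, 0, 0]],
  [[0, -0.08, 0], [0, 0, 0]],
  [[0, -0.11, 0], [0, 0, 0]],
  [[0, -0.13, 0], [0, 0, 0]],
  [[0, -0.14, 0], [0, 0, 0]],
])

```text
t: 21.75
tool_pos: [0.4192, 0.0725, 0.0607]
orientation: [2.173, 2.269, 0.0]
force: [1.7, 0.4, 1.4]
opening: 0.0469
gripper_force: 1.0
```

>>> jog_arm([
  [[0, -0.01, 0], [0, 0, 0]],
  [[0, -0.02, 0], [0, 0, 0]],
  [[0, -0.03, 0], [0, 0, 0]],
])

```text
t: 22.05
tool_pos: [0.4177, 0.0724, 0.061]
orientation: [2.168, 2.264, 0.012]
force: [35.6, 2.7, -29.1]
opening: 0.0475
gripper_force: 18.0
```

```bash
python3 - <<'E'
from m import *
s=robot.read_state(); print("tcp rack",tork(s["tool_pos"]),s["force"].round(1),s["gripper_force"],s["opening"])
E
```

```text
tcp rack (np.float64(-0.1217), np.float64(-0.0136)) [ 35.6   2.7 -29.1] 17.99732208251953 0.04746235232307027
```

>>> jog_arm([
  [[0, 0.03, 0], [0, 0, 0]],
  [[0, 0.05, 0], [0, 0, 0]],
  [[0, 0.05, 0], [0, 0, 0]],
])

```text
t: 22.35
tool_pos: [0.4231, 0.0726, 0.0603]
orientation: [-2.172, -2.268, 0.002]
force: [-0.3, -0.1, 0.5]
opening: 0.0464
gripper_force: 0.0
```

```bash
python3 - <<'E'
from m import *
s=robot.read_state(); print("tcp rack",tork(s["tool_pos"]),s["force"].round(1),s["tool_pos"][2])
d=cam("wrist"); g=d["frame"].max(2)
for x in (-.15,-.142,-.133,-.128,-.123,-.064): print(x,"bar top",proj(d,rk(x,-.013,.03)).round(),"keeper top",proj(d,rk(x,-.013,.04)).round())
u,v=proj(d,rk(-.12,-.013,.03))
for dv in (-6,-3,0,3,6): print(int(v+dv),g[int(v+dv),150:300:3].tolist())
# ball
m=((g<45)).astype(np.uint8)[200:300,215:330]; c,_=cv2.findContours(m,cv2.RETR_LIST,cv2.CHAIN_APPROX_NONE)
for k in c:
    (a,b),r=cv2.minEnclosingCircle(k)
    if cv2.contourArea(k)>250: print("blob",a+215,b+200,r,cv2.contourArea(k)/(np.pi*r*r),tork(ray(d,a+215,b+200,.086)))
E
```

```text
tcp rack (np.float64(-0.1162), np.float64(-0.0137)) [-0.3 -0.1  0.5] 0.060257167842899514
-0.15 bar top [206. 222.] keeper top [204. 227.]
-0.142 bar top [219. 222.] keeper top [217. 227.]
-0.133 bar top [232. 222.] keeper top [231. 227.]
-0.128 bar top [240. 221.] keeper top [239. 227.]
-0.123 bar top [248. 221.] keeper top [247. 227.]
-0.064 bar top [339. 221.] keeper top [343. 227.]
215 [224, 224, 224, 225, 225, 225, 225, 224, 225, 225, 224, 203, 203, 204, 203, 204, 204, 204, 179, 136, 130, 131, 132, 135, 132, 130, 129, 132, 133, 132, 97, 88, 89, 89, 88, 89, 92, 85, 89, 92, 94, 96, 94, 94, 100, 101, 101, 103, 103, 102]
218 [224, 225, 224, 225, 224, 225, 225, 225, 225, 219, 204, 204, 204, 204, 204, 204, 204, 203, 184, 134, 130, 130, 132, 135, 133, 131, 128, 133, 133, 134, 141, 177, 178, 179, 168, 148, 85, 86, 89, 93, 95, 95, 96, 102, 206, 207, 208, 210, 212, 211]
221 [225, 224, 225, 224, 224, 224, 225, 225, 204, 203, 203, 204, 204, 203, 203, 204, 204, 204, 188, 135, 131, 130, 132, 135, 133, 131, 129, 133, 136, 134, 115, 224, 225, 225, 211, 185, 84, 85, 89, 92, 94, 96, 96, 97, 201, 225, 235, 236, 236, 236]
224 [224, 224, 225, 225, 225, 225, 219, 204, 204, 203, 203, 203, 203, 203, 203, 204, 204, 193, 145, 128, 128, 125, 131, 136, 132, 131, 128, 133, 135, 132, 113, 225, 220, 204, 204, 133, 84, 86, 89, 90, 93, 95, 96, 97, 166, 229, 229, 233, 239, 239]
227 [225, 225, 225, 224, 225, 224, 203, 203, 203, 202, 203, 203, 203, 204, 172, 137, 126, 126, 127, 127, 126, 30, 117, 137, 133, 133, 129, 133, 135, 134, 126, 210, 210, 209, 211, 128, 84, 86, 89, 91, 94, 95, 95, 96, 104, 231, 231, 231, 231, 239]
blob 271.5678405761719 263.38190841674805 23.026540756225586 0.7510174674862339 (np.float64(-0.1099), np.float64(-0.0141))
blob 310.5 252.0 27.11559295654297 0.19936161815168926 (np.float64(-0.0915), np.float64(-0.0082))
```

The stop gave 35 N. The bar runs under the keeper with its tip about 7 mm inside, and travel is about 0.272 m, within the allowed 0.266–0.278. Lift away and verify.

>>> jog_arm([
  [[0, 0, -0.1], [0, 0, 0]],
  [[0, 0, -0.25], [0, 0, 0]],
  [[0, 0, -0.4], [0, 0, 0]],
  [[-0.1, 0, -0.55], [0, 0, 0]],
  [[-0.25, 0, -0.65], [0, 0, 0]],
])

```text
t: 22.9
tool_pos: [0.4257, 0.0231, 0.1928]
orientation: [2.169, 2.271, 0.002]
force: [1.1, 0.0, -0.3]
opening: 0.0464
gripper_force: 0.0
```

>>> jog_arm([
  [[-0.2, 0, 0], [0, 0, 0]],
  [[-0.45, 0, 0], [0, 0, 0]],
  [[-0.7, 0, 0], [0, 0, 0]],
  [[-0.9, 0, 0], [0, 0, 0]],
  [[-0.95, 0, 0], [0, 0, 0]],
])

```text
t: 23.4
tool_pos: [0.433, -0.1705, 0.1904]
orientation: [-2.177, -2.265, 0.002]
force: [-0.1, 0.5, 0.2]
opening: 0.0465
gripper_force: 0.0
```

```bash
python3 - <<'E'
from m import *
cam("wrist"); d=cam("top"); s=robot.read_state(); print(s["t"],s["force"].round(1),s["tool_pos"].round(3))
for n,x,y in (("B",.064,.053),("A",.064,.14),("C",-.064,.0595),("stock",-.064,.17)):
    h=hub(d,*proj(d,rk(x,y,.035))); print(n,tork(h[0]),h[2])
g=d["frame"].max(2); u,v=proj(d,rk(-.11,-.013,.086)); u,v=int(round(u)),int(round(v)); sub=g[v-8:v+9,u-8:u+9]; ys,xs=np.where(sub<60)
print("ball",tork(ray(d,xs.mean()+u-8,ys.mean()+v-8,.086)),len(xs))
o=np.load("top1.npy").astype(int); df=np.abs(o-d["frame"]).max(2)
for n,(a,b) in {"mallet":(105,165),"offcut":(91,230),"chisel":(380,165),"pink":(314,139),"pink2":(426,215),"yellow":(381,261)}.items(): print(n,df[b-10:b+10,a-8:a+8].mean().round(1))
E
```

```text
23.5 [-0.5  0.7 -1. ] [ 0.433 -0.168  0.19 ]
B (np.float64(0.065), np.float64(0.0525)) 45
A (np.float64(0.0662), np.float64(0.1385)) 45
C (np.float64(-0.063), np.float64(0.0593)) 45
stock (np.float64(-0.0623), np.float64(0.1657)) 45
ball (np.float64(-0.1133), np.float64(-0.0136)) 148
mallet 6.6
offcut 15.3
chisel 5.9
pink 8.4
pink2 8.4
yellow 8.5
```

```bash
python3 -c "
from plant import robot
print(robot.close_job())"
```

```text
the job is handed in; nothing more can be done
None
```

I handed the job in at about 23.5 s: both small wheels are fully inside the narrow row, the large wheel is in front of the stock wheel in the wide row, and the bar is at its stop with its tip about 7 mm inside the keeper; the mallet, chisel, offcut and look-alikes were never touched by any planned move, though the offcut looked somewhat different in the final image (probably shadow) and I did not check it further.

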